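# Open the spare-key jar in its brace block

## Task

Lift the closed spare-key jar and stand it in the square well of the plywood brace block, foot fully home, cap still on. Then unscrew the tight cap anticlockwise while the block keeps the jar from turning, stop turning when the thread lets go, raise the cap straight up off the jar, and finish while still holding it level in the gripper just above the open mouth, a couple of centimetres clear. The jar stays upright in the block; leave the other things alone.

Things in the scene. Friction and masses are not known exactly. Their poses are not given: they have to be found in the camera images.
- jar: Glass jar on a square light-wood foot, starting upright on the table at any yaw. Origin: centre of the foot's underside, z up, x and y square to the foot. Foot 56 x 56 mm, 24 mm high, a small dark dot on its -x face. Round glass body 52 mm wide up to z = 64 mm, then a 37 mm neck up to 92 mm. 101 mm high with its cap on. 0.3 to 0.5 kg; can be carried closed by its cap.
- thread (a point): Point on the jar's axis at z = 82 mm of its frame, amid three neck lugs (46 mm across, 80 to 84 mm high). They hold the cap while its yaw relative to the jar (modulo 120 degrees) is about -20 to +35. Turned anticlockwise from above it is free from +38 to +70, best lifted at +55; a stop near +72 ends the turn. Lifting before it is free lifts the jar too.
- jar_mouth (a point): Point on the jar's axis at z = 97 mm of its frame: top of the sprung rubber seal ring (36 mm wide, rises to 100 mm when open). The seal presses the cap up under the lugs with about 15 N, so the cap is tight: turning takes about 0.3 to 0.5 N m, and an unbraced jar turns along.
- cap: Round aluminium screw cap, 58 mm wide, 26 mm high, ribbed sides, 60 g. Origin: centre of its lower rim, z up; a thin dark bar on its top points along its +x. Screwed on, its origin is on the jar's axis at z = 75 mm of the jar's frame, and its yaw relative to the jar -17 to +13 degrees (any multiple of 120 aside). It hardly rises while turned (3 mm at most); raised 25 mm, its rim clears the seal.
- brace: Fixed birch plywood block, 115 x 115 x 34 mm, origin at the centre of its underside, z up, x and y square to its sides and to its well.
- well (a point): Centre of the floor of the square well in the brace block, 12 mm above the table; the well is 60 x 60 mm (4 mm wider than the jar's foot, so the jar can turn about 4 degrees either way in it), 22 mm deep, square to the block, its mouth chamfered by 4 mm. The foot may go in any of the four ways round.
- mailbox_keys: Metal ring with two mailbox keys lying flat, about 110 mm long, 4 mm thick; not to be disturbed.
- key_tag: Plastic key tag lying flat, 55 x 26 x 5 mm; not to be disturbed.
- dish: Small ceramic dish, 96 mm diameter, 28 mm high; not to be disturbed.
- mirror: Round steel mirror lying flat, 116 mm diameter, 8 mm thick; not to be disturbed.
- mug: Ceramic mug, 72 mm wide, 85 mm high, off to the robot's left; not to be disturbed.
- shoe_brush: Flat brush with a wooden handle lying on the table off to the robot's right; not to be disturbed.

How it is judged:
By the outcome, as a careful person would: the job done as asked, in the order asked, and still so for the second after the job is handed in, while the arm keeps its last pose, push and grip.
It also fails if it takes over 48 s, if anything falls off the work surface, if the arm or the gripper's body presses on something with over 40 N, if the wrist force passes 120 N, or if a joint passes its speed limit or range.

## Robot

A 6-joint arm with a two-finger parallel gripper is mounted at the origin on the work surface. World frame = base frame: x ahead of the robot, y to its left, z up, the work surface at z = 0. Lengths are in mm, angles in rad, forces in N, time in s.
With the tool pointing down it reaches from about 350 to 725 mm from the base axis. Payload 6 kg.
Tool frame: the origin (TCP) lies at the very end of the fingers, on their centre line; the grasp point (between the pads) lies 19 mm behind it; z points along the fingers, y is the direction in which the jaws open and shut (so a half turn about z gives the same grasp; the last joint's range is limited). The gripper opens to 85 mm and grips with 20 to 120 N. Pads are 22 mm wide; open, the fingers measure 114 mm over their backs; the gripper's body (76 mm by 85 mm) begins 54 mm behind the grasp point. The pads swing forward as they close: fully open they stand 13 mm farther back than shut.
Start: joints at [1.612, 0.04, 0.085, 0, -1.615, -0.334], TCP at [173.154, 574.449, 231.261] pointing down, gripper open.
Joint ranges: [-2.56, 2.56], [-1.29, 2.01], [-1.08, 1.49], [-3.29, 1.98], [-2.81, -0.18], [-2.99, 2.99]. Speed limits (rad/s): [2.57, 2.57, 3.01, 3.14, 3.14, 3.14].

## Interface

Orientations are given as [roll, pitch, yaw] about the fixed x, y, z axes, in that order (R = Rz(yaw) Ry(pitch) Rx(roll)).
In Python, from workcell import robot gives the robot as it stands.
- The arm moves only by the tool play_rows, never from a script. Its argument "commands" is a list of rows, each an object of numbers: "hand": the opening, from 0 (shut) to 1 (fully open); "tx", "ty", "tz": the shift along the world's x, y, z in mm; "turn": the turn about the world's z in rad. A call has 1 to 8 rows; each row is the pose to reach, as a shift and turn from the pose measured when the call began; what a row does not reach only later rows make up. A row lasts 1/8 s, in which the tool goes at most 62.5 mm and 10.7 degrees, less where a joint would pass 70% of its speed; a pose out of reach is approached as far as the arm can. A call with a gripper value outside its range is refused whole. The fingers move at their own pace and stop on an object; "squeeze" is the grip in N (left out, the last holds). Time passes only in rows, so rows that repeat a pose let the fingers close. It gives the time, the measured TCP pose, the force and the opening at its end, in the units of the state.
- robot.state(): the state, without advancing time (a new reading comes with each control period).
- robot.capture(name): name is "scene" or "side" or "wrist"; returns the picture (400x640x3 uint8, red, green, blue); there is no depth.
- robot.calibration(name): a dict with "vertical_fov" (degrees; the focal length in pixels is half the picture's height over the tangent of half this angle, whatever the lens; pixels are square), "cx", "cy" (the principal point, pixels), "k1" (the pictures are not rectified: a ray, as slopes to the right and down, at radius r is drawn at 1 + k1 r^2 times it, then the intrinsics apply), "camera_from_world" (4x4, takes a point from world to camera coordinates). Camera axes: x right, y up, looking along -z (the intrinsics and any distortion apply to the point x, -y, -z); pixel columns grow to the right and rows downward; lengths in mm; the calibration is good to about 2 mm. A picture is of the moment at which its call begins: read the wrist's pose just before it. calibration takes no time and is no camera call; for the wrist camera it gives the pose at the moment of the call.
- robot.finish_job(): hands the job in, once; it reports no verdict.
The state is a dict: "clock": time; "joint_positions": joint angles; "joint_velocities": joint speeds; "effort": joint torques, N m; "eef_pos": TCP position; "orientation": TCP orientation; "ft_force": force on the tool from outside, world axes, zero at the start; "ft_torque": the same for the moment, N m; "opening": opening from 0.0 (shut) to 1.0 (fully open).
Only numpy, scipy, OpenCV 4.12 (cv2) and the standard library are available. Lean on these libraries where they do the work, as an engineer would, in place of code of your own. Each camera call takes 0.05 s, during which the arm holds its last target. There are 200 camera calls.

## Working session

There is one attempt and no reset: what is moved stays moved. The work goes in short steps, Python scripts to look and compute and a tool call to move; the robot and the scene stay as the last step left them, time stands still between calls to the robot, and variables do not carry over. Pictures are saved under pics/ and viewed, about 8 in all and at most 12, crops included, and the job is handed in when it is done.

Besides the shell and the picture viewer there is one more tool, called after "Call:" in YAML: its name, and indented under it one key for each argument. play_rows: Moves the arm, as the interface text tells. Its arguments: {"type":"object","properties":{"commands":{"type":"array"},"squeeze":{"type":"number"}},"required":["commands"]}

```bash
mkdir -p pics && cat > h.py <<'E'
import numpy as np, cv2
from workcell import robot
def K(c):
    f=200/np.tan(np.radians(c["vertical_fov"])/2); return f,c["cx"],c["cy"],c["k1"],np.array(c["camera_from_world"])
def proj(c,p):
    f,cx,cy,k1,T=K(c); q=(T[:3,:3]@np.atleast_2d(p).T).T+T[:3,3]
    s=np.c_[q[:,0]/-q[:,2],q[:,1]/q[:,2]]; r2=(s**2).sum(1,keepdims=True)
    return s*(1+k1*r2)*f+[cx,cy]
def unproj(c,uv,z):
    f,cx,cy,k1,T=K(c); d=(np.atleast_2d(np.float64(uv))-[cx,cy])/f; s=d.copy()
    for _ in range(30): s=d/(1+k1*(s**2).sum(1,keepdims=True))
    R=T[:3,:3]; o=-R.T@T[:3,3]; ray=np.c_[s[:,0],-s[:,1],-np.ones(len(s))]@R
    return o+ray*((z-o[2])/ray[:,2])[:,None]
def snap(n,fn):
    c=robot.calibration(n); im=robot.capture(n); cv2.imwrite(fn,im[...,::-1]); return c,im
E
python3 - <<'E'
from h import *
import json
print(robot.state())
for n in("scene","side"):
    c,im=snap(n,f"pics/{n}0.png"); c["camera_from_world"]=np.round(c["camera_from_world"],4).tolist(); print(n,c)
    json.dump(c,open(n+".json","w"))
E
```

```text
{'clock': 0.0, 'joint_positions': array([ 1.61168580e+00,  4.07950376e-02,  8.38071069e-02, -4.70620948e-04,
       -1.61550409e+00, -3.33706865e-01]), 'joint_velocities': array([-3.52671102e-04, -5.86939346e-05,  4.86609074e-04,  4.88744530e-04,
        3.86222779e-05,  1.60224259e-05]), 'effort': array([ 4.77789545e-04, -3.68201280e+01,  3.47423494e+01,  6.93263814e+00,
       -5.34650870e-03, -8.11328732e-06]), 'eef_pos': array([173.01067097, 574.16760911, 230.28497065]), 'orientation': array([ 3.13983650e+00, -1.11171508e-04, -2.92796656e-01]), 'ft_force': array([ 0.30277723, -0.02050317,  0.61229405]), 'ft_torque': array([ 0.02149516, -0.06397398, -0.00035966]), 'opening': 0.9991186446381116}
scene {'vertical_fov': 44.25753686597251, 'cx': 330.90747378904825, 'cy': 193.25998801050642, 'k1': 0.007275763168572031, 'camera_from_world': [[0.8442, 0.536, -0.0092, -497.9187], [-0.3148, 0.5095, 0.8008, 121.6109], [0.4339, -0.6732, 0.5988, -1502.9822], [0.0, 0.0, 0.0, 1.0]]}
side {'vertical_fov': 54.134872934644356, 'cx': 309.5738705943522, 'cy': 200.30869279372138, 'k1': 0.01711336972818837, 'camera_from_world': [[0.9841, -0.1775, -0.0023, -592.9438], [0.131, 0.7176, 0.684, -146.0009], [-0.1198, -0.6734, 0.7295, -1242.7958], [0.0, 0.0, 0.0, 1.0]]}
```

View pics/scene0.png

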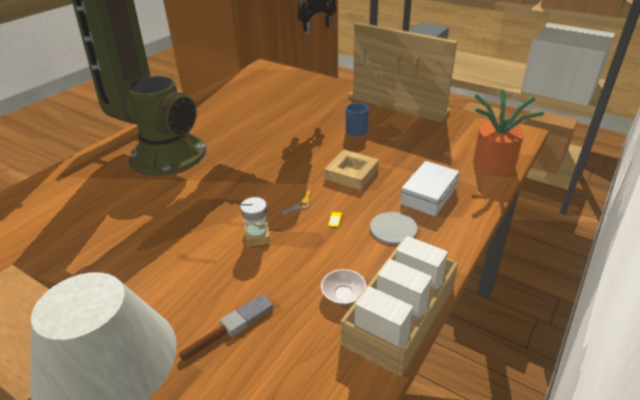

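View pics/side0.png

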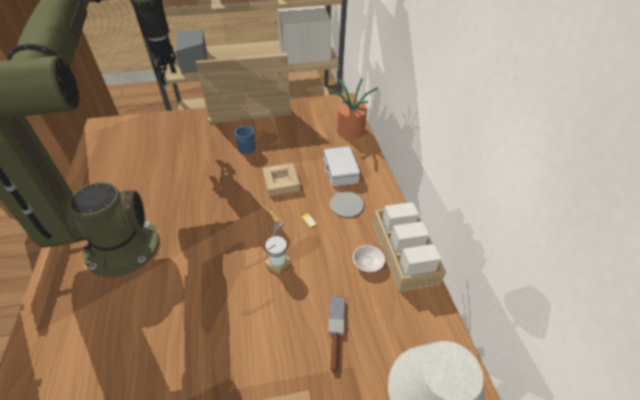

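Scene: jar cap at about (254,206), brace at (352,169), keys at (297,205), tag at (335,219). Side: cap at (276,244), brace at (281,180). The arm is out of the way of both.

```bash
python3 - <<'E'
from h import *
import json
S=json.load(open("scene.json"));D=json.load(open("side.json"))
print("cap",unproj(S,[254,206],101),unproj(D,[276,243],101))
print("brace",unproj(S,[352,163],34),unproj(D,[281,176],34))
print("keys",unproj(S,[[283,212],[297,207],[308,198]],2),unproj(D,[[276,213],[277,222],[280,232]],2)); print("tag",unproj(S,[335,219],3))
c=robot.calibration("wrist");print(c["vertical_fov"],np.round(c["camera_from_world"],3)); 
T=np.array(c["camera_from_world"]);print("cam pos",-T[:3,:3].T@T[:3,3])
a=cv2.imread("pics/scene0.png")[140:260,220:400];b=cv2.imread("pics/side0.png")[155:280,225:325]
a=cv2.resize(a,None,fx=2.6,fy=2.6,interpolation=3);b=cv2.resize(b,(int(100*a.shape[0]/125),a.shape[0]),interpolation=3)
cv2.imwrite("pics/crop0.png",np.hstack([a,b]))
E
```

```text
cap [[ 481.83025531 -157.10921496  101.        ]] [[ 477.51354522 -150.89899654  101.        ]]
brace [[531.33831929 203.88202444  34.        ]] [[533.07251524 196.04503042  34.        ]]
keys [[472.18297717 -44.85241031   2.        ]
 [490.79196874  -8.96695338   2.        ]
 [493.24364826  38.04022984   2.        ]] [[495.33081114  50.78431514   2.        ]
 [493.83047273  10.40840495   2.        ]
 [498.30473121 -33.65786981   2.        ]]
tag [[601.58810107   0.80279237   3.        ]]
63.135640578644235 [[-2.88000e-01 -9.58000e-01  2.00000e-03  5.99418e+02]
 [ 9.22000e-01 -2.78000e-01 -2.70000e-01  3.42020e+01]
 [ 2.59000e-01 -7.60000e-02  9.63000e-01 -3.78531e+02]
 [ 0.00000e+00  0.00000e+00  0.00000e+00  1.00000e+00]]
cam pos [239.25146079 554.58337657 372.7646781 ]
```

View pics/crop0.png

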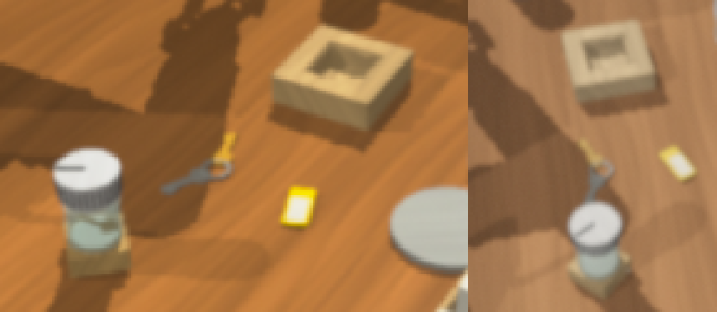

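Jar at about (480,-154), brace at about (532,200). I'll fly over the brace first, since it lies on the way to the jar.

Call:
play_rows:
  commands:
    - {"tx": 335, "ty": -355, "tz": 0, "hand": 1}
    - {"tx": 335, "ty": -355, "tz": 0, "hand": 1}
    - {"tx": 335, "ty": -355, "tz": 0, "hand": 1}
    - {"tx": 335, "ty": -355, "tz": 0, "hand": 1}
    - {"tx": 335, "ty": -355, "tz": 0, "hand": 1}
    - {"tx": 335, "ty": -355, "tz": 0, "hand": 1}
    - {"tx": 335, "ty": -355, "tz": 0, "hand": 1}
    - {"tx": 335, "ty": -355, "tz": 0, "hand": 1}

```text
validation failed for argument at $.co...
```

Call:
play_rows:
  commands:
    - {"tx": 0, "ty": 0, "tz": 0}
    - {"tx": 0, "ty": 0, "tz": 0}

```text
validation failed for argument at $.co...
```

```bash
python3 - <<'E'
from h import *
import json
s=robot.state();print(s["clock"],s["eef_pos"],s["orientation"],s["joint_positions"],abs(s["joint_velocities"]).max())
c,im=snap("wrist","pics/w1.png");c["camera_from_world"]=np.array(c["camera_from_world"]).tolist();json.dump(c,open("w1.json","w"))
E
```

```text
0.1 [173.03660392 574.20856392 230.41065462] [ 3.14006201e+00 -1.06320441e-04 -2.92794704e-01] [ 1.61167954e+00  4.07249800e-02  8.39386397e-02 -4.01260568e-04
 -1.61549102e+00 -3.33695630e-01] 0.0032429295166273645
```

View pics/w1.png

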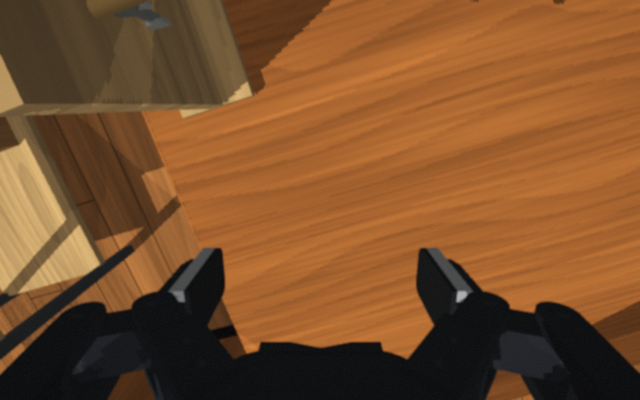

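The calls were refused, probably because every field is required; the picture shows only table and the fingers. Sending all fields.

Call:
play_rows:
  commands:
    - {"tx": 335, "ty": -355, "tz": 0, "turn": 0, "hand": 1}
    - {"tx": 335, "ty": -355, "tz": 0, "turn": 0, "hand": 1}
    - {"tx": 335, "ty": -355, "tz": 0, "turn": 0, "hand": 1}
    - {"tx": 335, "ty": -355, "tz": 0, "turn": 0, "hand": 1}
    - {"tx": 335, "ty": -355, "tz": 0, "turn": 0, "hand": 1}
    - {"tx": 335, "ty": -355, "tz": 0, "turn": 0, "hand": 1}
    - {"tx": 335, "ty": -355, "tz": 0, "turn": 0, "hand": 1}
    - {"tx": 335, "ty": -355, "tz": 0, "turn": 0, "hand": 1}

```text
clock: 1.15
eef_pos: [509.2, 217.2, 230.3]
orientation: [3.14, -0.0, -0.294]
ft_force: [0.5, 1.3, 1.0]
opening: 1.001
```

Call:
play_rows:
  commands:
    - {"tx": 0, "ty": 0, "tz": 0, "turn": 0, "hand": 1}

```text
clock: 1.27
eef_pos: [510.6, 214.6, 229.6]
orientation: [3.139, 0.001, -0.298]
ft_force: [-0.0, 0.2, -0.4]
opening: 1.0
```

```bash
python3 - <<'E'
from h import *
import json
s=robot.state();print(s["clock"],s["eef_pos"],s["orientation"],s["joint_positions"],abs(s["joint_velocities"]).max())
c,im=snap("wrist","pics/w2.png");c["camera_from_world"]=np.array(c["camera_from_world"]).tolist();json.dump(c,open("w2.json","w"))
E
```

```text
1.275 [510.62821401 214.58891214 229.55350284] [ 3.13872045e+00  6.78586695e-04 -2.98251916e-01] [ 7.61045335e-01 -8.04798383e-02 -3.75098386e-02  8.15019964e-04
 -1.61660306e+00  5.11536215e-01] 0.026706573525500522
```

View pics/w2.png

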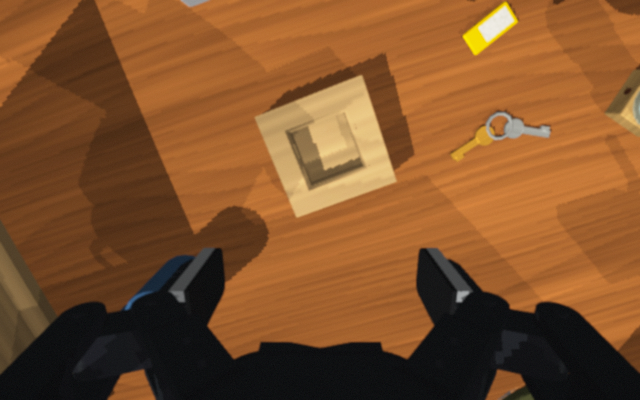

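Picture: brace top corners near (256,115), (362,76), (396,181), (297,216); keys at (500,130), tag at (490,27), the jar's foot at the right edge, and the mug under the left finger at (160,285). Measuring the brace.

```bash
python3 - <<'E'
from h import *
import json
c=json.load(open("w2.json")); im=cv2.imread("pics/w2.png"); g=cv2.cvtColor(im,6)
p=np.float32([[256,115],[362,76],[396,181],[297,216]])
q=cv2.cornerSubPix(g,p.reshape(-1,1,2).copy(),(4,4),(-1,-1),(3,50,.01)).reshape(-1,2)
print(q.round(1).tolist())
for pp in(p,q):
    w=unproj(c,pp,34)[:,:2]; print(w.round(1).tolist(),"ctr",w.mean(0).round(1),"sides",[round(float(np.hypot(*(w[i]-w[i-1]))),1) for i in range(4)],
      "yaw",[round(float(np.degrees(np.arctan2(*(w[i]-w[i-1])[::-1]))%90),1) for i in range(4)])
m=unproj(c,[[160,285]],85);print("mug~",m, "keys",unproj(c,[[455,157],[550,130]],3),"jarfoot",unproj(c,[[608,112]],24), "tag",unproj(c,[490,27],3))
D=json.load(open("side.json"));print("mug side",unproj(D,[246,131],85))
E
```

```text
[[253.8000030517578, 116.5999984741211], [361.29998779296875, 74.4000015258789], [396.29998779296875, 181.60000610351562], [296.29998779296875, 217.1999969482422]]
[[586.6, 258.6], [591.2, 146.4], [478.3, 139.3], [471.9, 252.5]] ctr [532.  199.2] sides [114.8, 112.4, 113.1, 113.4] yaw [3.0, 2.4, 3.6, 3.3]
[[585.7, 261.3], [592.9, 146.6], [477.6, 139.2], [470.8, 253.7]] ctr [531.7 200.2] sides [115.2, 114.9, 115.5, 114.8] yaw [3.8, 3.6, 3.7, 3.4]
mug~ [[458.39569548 398.56229961  85.        ]] keys [[476.84872953  62.36380811   3.        ]
 [475.60233243 -49.54449074   3.        ]] jarfoot [[ 482.27024916 -101.04074783   24.        ]] tag [[ 6.01647121e+02 -4.00023033e-01  3.00000000e+00]]
mug side [[428.45929776 417.18698461  85.        ]]
```

Call:
play_rows:
  commands:
    - {"tx": -20, "ty": -150, "tz": 0, "turn": 0, "hand": 1}
    - {"tx": -50, "ty": -300, "tz": 0, "turn": 0, "hand": 1}
    - {"tx": -60, "ty": -370, "tz": 0, "turn": 0, "hand": 1}
    - {"tx": -60, "ty": -370, "tz": 0, "turn": 0, "hand": 1}
    - {"tx": -60, "ty": -370, "tz": 0, "turn": 0, "hand": 1}
    - {"tx": -60, "ty": -370, "tz": 0, "turn": 0, "hand": 1}
    - {"tx": -60, "ty": -370, "tz": 0, "turn": 0, "hand": 1}
    - {"tx": -60, "ty": -370, "tz": 0, "turn": 0, "hand": 1}

```text
clock: 2.33
eef_pos: [449.9, -153.6, 229.5]
orientation: [3.14, 0.001, -0.297]
ft_force: [0.5, 0.8, 0.4]
opening: 0.999
```

Call:
play_rows:
  commands:
    - {"tx": 0, "ty": 0, "tz": 0, "turn": 0, "hand": 1}
    - {"tx": 0, "ty": 0, "tz": 0, "turn": 0, "hand": 1}

```text
clock: 2.58
eef_pos: [450.3, -152.3, 229.5]
orientation: [3.14, 0.001, -0.294]
ft_force: [0.1, 0.6, -0.3]
opening: 1.0
```

```bash
python3 - <<'E'
from h import *
import json
s=robot.state();print(s["clock"],s["eef_pos"],s["orientation"],s["joint_positions"],abs(s["joint_velocities"]).max())
c,im=snap("wrist","pics/w3.png");c["camera_from_world"]=np.array(c["camera_from_world"]).tolist();json.dump(c,open("w3.json","w"))
E
```

```text
2.575 [ 450.26698115 -152.30361135  229.49647174] [ 3.13970586e+00  8.59439241e-04 -2.94094170e-01] [ 1.01142867e-01 -2.96489529e-01 -2.24488672e-01  1.41424155e-03
 -1.64431676e+00  1.17566291e+00] 0.007630519634656147
```

View pics/w3.png

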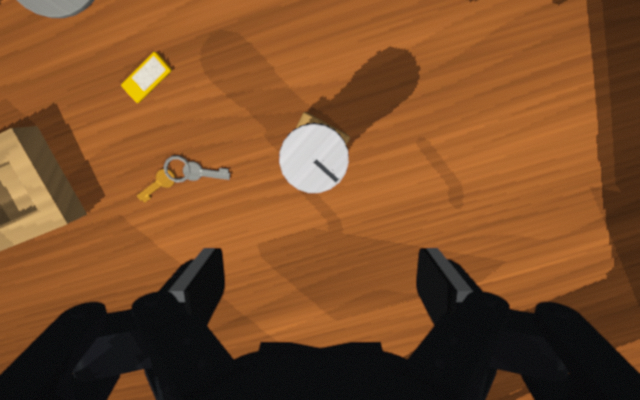

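Brace: centre (531.7, 200.2), yaw about 3.6°. This picture shows the cap at (314,158) with its bar running from the centre to about (338,182); the foot is mostly hidden. I'll look from the side to get the foot's yaw.

Call:
play_rows:
  commands:
    - {"tx": 0, "ty": 200, "tz": -50, "turn": 0, "hand": 1}
    - {"tx": 0, "ty": 200, "tz": -50, "turn": 0, "hand": 1}
    - {"tx": 0, "ty": 200, "tz": -50, "turn": 0, "hand": 1}
    - {"tx": 0, "ty": 200, "tz": -50, "turn": 0, "hand": 1}
    - {"tx": 0, "ty": 200, "tz": -50, "turn": 0, "hand": 1}
    - {"tx": 0, "ty": 200, "tz": -50, "turn": 0, "hand": 1}

```text
clock: 3.38
eef_pos: [450.3, 47.4, 179.9]
orientation: [3.14, 0.0, -0.294]
ft_force: [-0.1, -0.8, 0.0]
opening: 1.002
```

```bash
python3 - <<'E'
from h import *
import json
s=robot.state();print(s["clock"],s["eef_pos"],s["orientation"],abs(s["joint_velocities"]).max())
c,im=snap("wrist","pics/w4.png");c["camera_from_world"]=np.array(c["camera_from_world"]).tolist();json.dump(c,open("w4.json","w"))
c3=json.load(open("w3.json"));i3=cv2.imread("pics/w3.png")
hsv=cv2.cvtColor(i3,40);m=((hsv[...,1]<70)&(hsv[...,2]>150)).astype(np.uint8);m[:,:250]=0;m[:,400:]=0;m[:100]=0;m[230:]=0
ct=max(cv2.findContours(m,0,1)[0],key=cv2.contourArea);e=cv2.fitEllipse(ct);print(e);C=unproj(c3,e[0],101)[0];print("cap",C)
d=((i3.sum(2)<250)).astype(np.uint8)*0;mm=np.zeros_like(m);cv2.circle(mm,(int(e[0][0]),int(e[0][1])),28,1,-1)
ys,xs=np.where((mm>0)&(i3.sum(2)<300));b=unproj(c3,np.c_[xs,ys],101)[:,:2];v=b.mean(0)-C[:2];print("bar centroid off",v,"yaw",np.degrees(np.arctan2(v[1],v[0])),len(xs))
h=unproj(c,[[500,100]],0)
uv=proj(c,[[C[0],C[1],30]])[0].astype(int);print(uv)
x0=max(0,min(uv[0]-80,480));y0=max(0,min(uv[1]-80,240));print(x0,y0)
cv2.imwrite("pics/w4c.png",cv2.resize(cv2.imread("pics/w4.png")[y0:y0+160,x0:x0+160],None,fx=3.75,fy=3.75,interpolation=2))
E
```

```text
3.375 [450.31831     47.41468044 179.87139134] [ 3.13973472e+00  4.16660416e-04 -2.93925678e-01] 0.01770958054886487
((313.3234558105469, 158.28111267089844), (67.57579040527344, 68.37674713134766), 111.29878234863281)
cap [ 476.89279121 -154.54339166  101.        ]
bar centroid off [-11.65355601  -6.23183463] yaw -151.86399103064127 77
[532  89]
452 9
```

View pics/w4c.png

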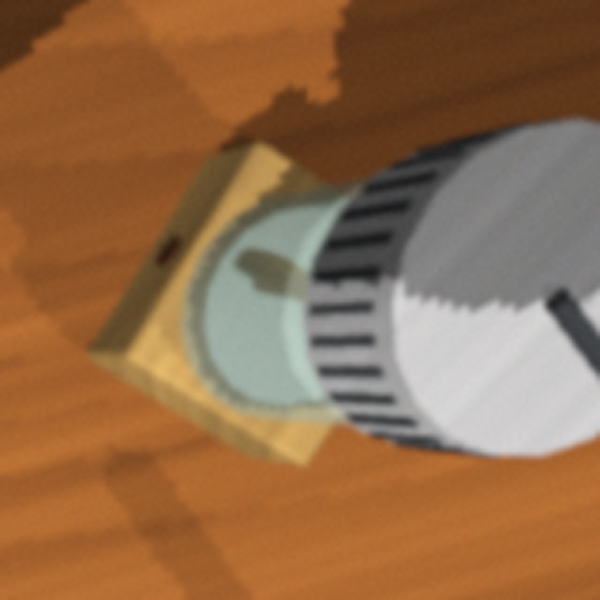

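The crop shows the foot clearly: top corners at (258,140), (130,345), (305,465) and bottom corners at (218,155), (92,350). The dark dot at (168,250) marks the -x face.

```bash
python3 - <<'E'
from h import *
import json
from scipy.optimize import least_squares
c=json.load(open("w4.json"))
P=(np.array([[258,140],[130,345],[305,465],[218,155],[92,350]])+.5)/3.75-.5+[452,9]
z=np.array([24,24,24,0,0])
w=np.array([unproj(c,p,zz)[0] for p,zz in zip(P,z)]);print(w.round(1))
L=np.array([[-28,28],[-28,-28],[28,-28],[-28,28],[-28,-28]])  # guess; try both handedness
for s in(1,-1):
  M=L*[1,s]
  def f(t):
    R=np.array([[np.cos(t[2]),-np.sin(t[2])],[np.sin(t[2]),np.cos(t[2])]])
    return (proj(c,np.c_[M@R.T+t[:2],z])-P).ravel()
  r=min((least_squares(f,[477,-154,y]) for y in(0,1.5,3,4.5)),key=lambda r:r.cost);print(s,r.x[:2],np.degrees(r.x[2])%360,r.cost,r.fun.round(1))
E
```

```text
[[ 515.3 -152.9   24. ]
 [ 478.3 -116.    24. ]
 [ 437.9 -153.7   24. ]
 [ 514.4 -157.     0. ]
 [ 476.7 -117.8    0. ]]
1 [ 476.29637469 -155.12063046] 224.08579414292595 13.31405106431757 [ 3.  -1.7 -0.3  1.7  1.   1.  -1.6 -1.2 -2.4  0.5]
-1 [ 485.92562693 -122.71053017] 101.39339605272917 3679.4913013011114 [ -9.9  -1.6  45.2   3.2 -58.4   0.4 -13.6  -1.1  40.    1.9]
```

Jar at about (476.5, -155), yaw 224°. The cap bar is at 208°, so the cap sits at about -16° relative to the jar. I'll grip at the present yaw, turn -40.4° on the way to the brace, then unscrew by about +71°. Next, to the jar.

Call:
play_rows:
  commands:
    - {"tx": 26.3, "ty": -202.2, "tz": 0, "turn": 0, "hand": 1}
    - {"tx": 26.3, "ty": -202.2, "tz": 0, "turn": 0, "hand": 1}
    - {"tx": 26.3, "ty": -202.2, "tz": 0, "turn": 0, "hand": 1}
    - {"tx": 26.3, "ty": -202.2, "tz": 0, "turn": 0, "hand": 1}
    - {"tx": 26.3, "ty": -202.2, "tz": -20, "turn": 0, "hand": 1}
    - {"tx": 26.3, "ty": -202.2, "tz": -50, "turn": 0, "hand": 1}
    - {"tx": 26.3, "ty": -202.2, "tz": -50, "turn": 0, "hand": 1}
    - {"tx": 26.3, "ty": -202.2, "tz": -50, "turn": 0, "hand": 1}

```text
clock: 4.42
eef_pos: [477.0, -154.6, 130.8]
orientation: [3.14, -0.001, -0.294]
ft_force: [0.3, 0.6, 0.3]
opening: 0.998
```

Call:
play_rows:
  commands:
    - {"tx": -0.4, "ty": -0.2, "tz": -20, "turn": 0, "hand": 1}
    - {"tx": -0.4, "ty": -0.2, "tz": -40, "turn": 0, "hand": 1}
    - {"tx": -0.4, "ty": -0.2, "tz": -55, "turn": 0, "hand": 1}
    - {"tx": -0.4, "ty": -0.2, "tz": -66, "turn": 0, "hand": 1}
    - {"tx": -0.4, "ty": -0.2, "tz": -66, "turn": 0, "hand": 1}

```text
clock: 5.05
eef_pos: [476.2, -154.8, 64.0]
orientation: [3.139, 0.0, -0.294]
ft_force: [0.2, -0.4, -0.5]
opening: 0.996
```

Call:
play_rows:
  commands:
    - {"tx": 0, "ty": 0, "tz": 0, "turn": 0, "hand": 0.75}
    - {"tx": 0, "ty": 0, "tz": 0, "turn": 0, "hand": 0.7}
    - {"tx": 0, "ty": 0, "tz": 0, "turn": 0, "hand": 0.6}
    - {"tx": 0, "ty": 0, "tz": 0, "turn": 0, "hand": 0.6}
    - {"tx": 0, "ty": 0, "tz": 0, "turn": 0, "hand": 0.5}
    - {"tx": 0, "ty": 0, "tz": 0, "turn": 0, "hand": 0.5}
  squeeze: 70

```text
clock: 5.8
eef_pos: [476.7, -154.8, 65.0]
orientation: [3.139, -0.001, -0.293]
ft_force: [-1.6, 1.9, 5.7]
opening: 0.662
```

Gripped at opening 0.66. Lifting straight up.

Call:
play_rows:
  commands:
    - {"tx": 0, "ty": 0, "tz": 15, "turn": 0, "hand": 0.4}
    - {"tx": 0, "ty": 0, "tz": 35, "turn": 0, "hand": 0.4}
    - {"tx": 0, "ty": 0, "tz": 60, "turn": 0, "hand": 0.4}
    - {"tx": 0, "ty": 0, "tz": 85, "turn": 0, "hand": 0.4}
    - {"tx": 0, "ty": 0, "tz": 95, "turn": 0, "hand": 0.4}
    - {"tx": 0, "ty": 0, "tz": 95, "turn": 0, "hand": 0.4}
    - {"tx": 0, "ty": 0, "tz": 95, "turn": 0, "hand": 0.4}

```text
clock: 6.68
eef_pos: [476.1, -154.6, 158.5]
orientation: [3.139, 0.001, -0.293]
ft_force: [-0.4, 0.3, -4.4]
opening: 0.656
```

```bash
python3 - <<'E'
from h import *
import json
s=robot.state();print(s["clock"],s["eef_pos"],s["orientation"],s["opening"],s["ft_force"],s["joint_positions"])
for n in("side","wrist"):
    c,im=snap(n,f"pics/{n}5.png");c["camera_from_world"]=np.array(c["camera_from_world"]).tolist();json.dump(c,open(n+"5.json","w"))
    if n=="side":
        u=proj(c,[[477,-155,130]])[0].astype(int); a=cv2.resize(im[u[1]-40:u[1]+60,u[0]-40:u[0]+40,::-1],(320,400),interpolation=2)
    else: b=cv2.resize(im[150:400,160:460,::-1],(480,400),interpolation=2)
cv2.imwrite("pics/lift.png",np.hstack([a,b]))
E
```

```text
6.675 [ 476.06593549 -154.57512344  158.52476699] [ 3.13929609e+00  1.46082770e-03 -2.93415089e-01] 0.6560680144553263 [-0.39380113  0.33025012 -4.4447096 ] [ 0.09067518 -0.22489564 -0.29516887  0.00158552 -1.50273813  1.18659816]
```

View pics/lift.png

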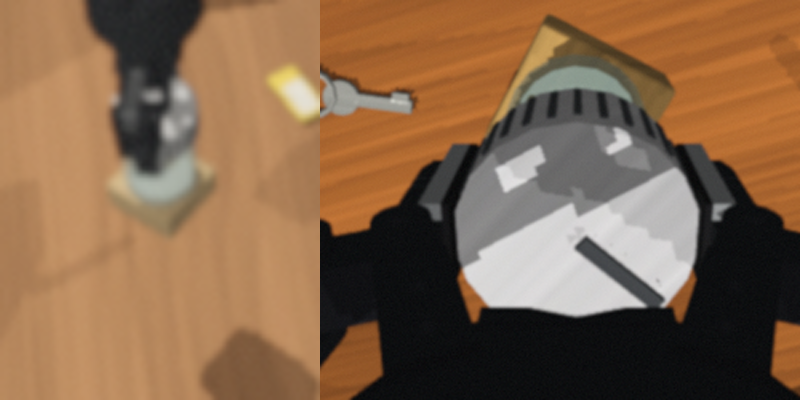

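The jar is lifted and hanging upright (about 4.4 N), with the keys undisturbed at left. In the wrist crop the foot's outer bottom edge runs from (547,15) to (672,88), so I can recheck its yaw in the hand.

```bash
python3 - <<'E'
from h import *
import json
from scipy.optimize import least_squares
c=json.load(open("wrist5.json")); im=cv2.imread("pics/wrist5.png")
P=(np.array([[227,15],[352,88]])+.5)/np.array([480/300,400/250])-.5+[160,150]
w=unproj(c,P,94);print(P,w.round(1),"len",np.hypot(*(w[1]-w[0])[:2]),"ang",np.degrees(np.arctan2(*(w[1]-w[0])[1::-1]))%90)
# predicted outline for yaw 224 at expected pose
for y in(222,224,226):
  a=np.radians(y);R=np.array([[np.cos(a),-np.sin(a)],[np.sin(a),np.cos(a)]])
  L=np.array([[-28,28],[-28,-28],[28,-28],[28,28]])@R.T+[476.3,-154.9]
  print(y,proj(c,np.c_[L,[94]*4]).round(1).tolist())
i3=im
hsv=cv2.cvtColor(im,40)
cv2.imwrite("pics/z.png",cv2.resize(im[150:230,250:400],None,fx=5,fy=5,interpolation=2))
E
```

```text
[[301.6875 159.1875]
 [379.8125 204.8125]] [[ 513.6 -153.7   94. ]
 [ 469.5 -194.3   94. ]] len 59.96413033841329 ang 42.54845969246173
222 [[305.5, 154.4], [263.5, 224.9], [333.7, 263.7], [378.4, 198.1]]
224 [[303.4, 155.0], [264.2, 226.8], [335.6, 263.2], [377.9, 196.2]]
226 [[301.4, 155.6], [264.8, 228.6], [337.5, 262.7], [377.4, 194.3]]
```

View pics/z.png

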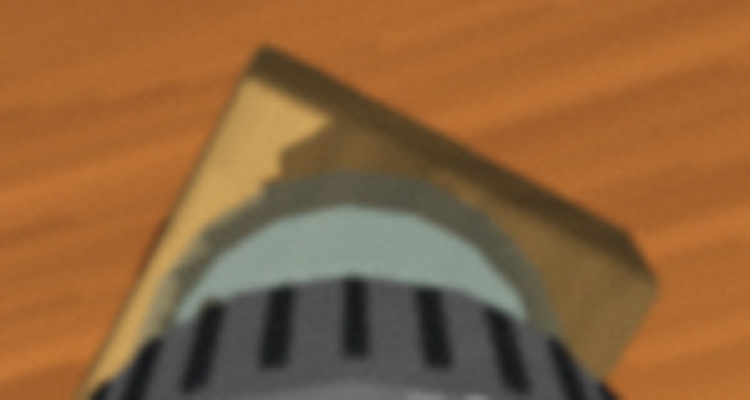

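```bash
python3 - <<'E'
from h import *
import json
from scipy.optimize import least_squares
c=json.load(open("wrist5.json"))
P=(np.array([[265,45],[628,232],[250,75],[658,278]])+.5)/5-.5+[250,150]
M=np.array([[-28,28],[28,28],[-28,28],[28,28]]);h=np.array([0,0,24,24])
e=(np.array([85,390])+.5)/5-.5+[250,150]
def f(t):
    a=t[2];R=np.array([[np.cos(a),-np.sin(a)],[np.sin(a),np.cos(a)]])
    q=proj(c,np.r_[np.c_[M@R.T+t[:2],h+t[3]],np.c_[[[-28,-28]]@R.T+t[:2],[24+t[3]]]])
    d=q[4]-q[2];n=np.array([-d[1],d[0]])/np.hypot(*d)
    return np.r_[(q[:4]-P).ravel(),(e-q[2])@n,(t[3]-94)/2]
r=least_squares(f,[476,-155,3.9,94]);print(r.x,np.degrees(r.x[2]),r.fun.round(1))
E
```

```text
[ 474.50765126 -153.90243637    3.94096286   90.18432658] 225.8005393587352 [-1.4 -0.9  0.5 -0.2 -0.6 -0.4  1.1  1.4  0.3 -1.9]
```

Foot yaw in the hand comes out between 224° and 226°, so I take 225° and turn -41.4°. Carrying the jar over the brace.

Call:
play_rows:
  commands:
    - {"tx": 4, "ty": 25, "tz": 0, "turn": -0.05, "hand": 0.4}
    - {"tx": 11, "ty": 70, "tz": 0, "turn": -0.15, "hand": 0.4}
    - {"tx": 19, "ty": 120, "tz": 0, "turn": -0.25, "hand": 0.4}
    - {"tx": 27, "ty": 170, "tz": 0, "turn": -0.35, "hand": 0.4}
    - {"tx": 35, "ty": 220, "tz": 0, "turn": -0.45, "hand": 0.4}
    - {"tx": 42, "ty": 270, "tz": 0, "turn": -0.55, "hand": 0.4}
    - {"tx": 49, "ty": 315, "tz": 0, "turn": -0.65, "hand": 0.4}
    - {"tx": 55.6, "ty": 345, "tz": 0, "turn": -0.72, "hand": 0.4}

```text
clock: 7.78
eef_pos: [531.4, 192.2, 157.7]
orientation: [3.138, 0.001, -1.015]
ft_force: [-0.2, -0.3, -3.5]
opening: 0.66
```

```bash
python3 - <<'E'
from h import *
s=robot.state();print(s["clock"],s["eef_pos"],s["orientation"],s["opening"],s["joint_positions"])
print("to go",np.array([531.7,200.2])-s["eef_pos"][:2],-1.016-s["orientation"][2])
E
```

```text
7.775 [531.39255566 192.22620871 157.66448369] [ 3.13751949e+00  1.28377221e-03 -1.01457338e+00] 0.6598437484537509 [ 0.70102893 -0.0445874  -0.13279795 -0.00186472 -1.48643121 -0.14464267]
to go [0.30744434 7.97379129] -0.0014266177968162985
```

Call:
play_rows:
  commands:
    - {"tx": 0.3, "ty": 8, "tz": -15, "turn": 0, "hand": 0.4}
    - {"tx": 0.3, "ty": 8, "tz": -35, "turn": 0, "hand": 0.4}
    - {"tx": 0.3, "ty": 8, "tz": -50, "turn": 0, "hand": 0.4}
    - {"tx": 0.3, "ty": 8, "tz": -52, "turn": 0, "hand": 0.4}
    - {"tx": 0.3, "ty": 8, "tz": -52, "turn": 0, "hand": 0.4}

```text
clock: 8.4
eef_pos: [532.0, 199.6, 106.1]
orientation: [3.138, 0.001, -1.015]
ft_force: [-0.3, 0.5, -3.1]
opening: 0.657
```

```bash
python3 - <<'E'
from h import *
import json
s=robot.state();print(s["clock"],s["eef_pos"],s["orientation"],s["opening"],s["ft_force"])
for n in("scene","side","wrist"):
    c,im=snap(n,f"pics/{n}6.png");c["camera_from_world"]=np.array(c["camera_from_world"]).tolist();json.dump(c,open(n+"6.json","w"))
    u=proj(c,[[532,200,45]])[0].astype(int)
    if n=="scene":a=cv2.resize(im[u[1]-45:u[1]+45,u[0]-45:u[0]+45,::-1],(300,300),interpolation=2)
    elif n=="side":b=cv2.resize(im[u[1]-45:u[1]+45,u[0]-45:u[0]+45,::-1],(300,300),interpolation=2)
    else: w=cv2.resize(im[80:300,120:520,::-1],(500,275),interpolation=2)
    print(n,u)
w=cv2.resize(cv2.imread("pics/wrist6.png")[60:300,120:520],(500,300),interpolation=2)
cv2.imwrite("pics/pre.png",np.vstack([np.hstack([a,b,np.zeros((300,200,3),np.uint8)]),np.hstack([w,np.zeros((300,300,3),np.uint8)])]))
E
```

```text
8.4 [531.99093143 199.62555478 106.09661332] [ 3.13812039e+00  9.01936104e-04 -1.01518171e+00] 0.656808832190389 [-0.31014184  0.45748526 -3.12557468]
scene [351 160]
side [280 173]
wrist [320 213]
```

View pics/pre.png

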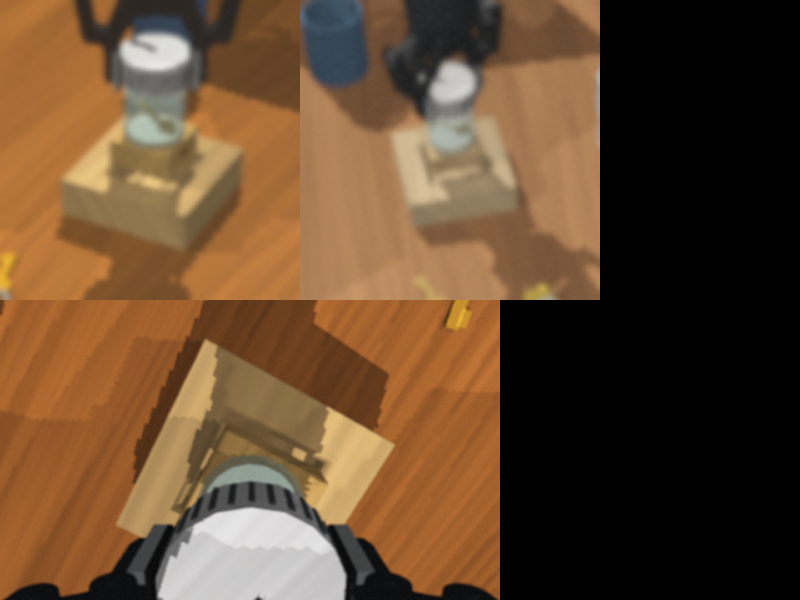

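The foot sits over the well, parallel to it in all three views. Lowering gently.

Call:
play_rows:
  commands:
    - {"tx": -0.2, "ty": 0.5, "tz": -6, "turn": 0, "hand": 0.4}
    - {"tx": -0.2, "ty": 0.5, "tz": -12, "turn": 0, "hand": 0.4}
    - {"tx": -0.2, "ty": 0.5, "tz": -17, "turn": 0, "hand": 0.4}
    - {"tx": -0.2, "ty": 0.5, "tz": -21, "turn": 0, "hand": 0.4}
    - {"tx": -0.2, "ty": 0.5, "tz": -24, "turn": 0, "hand": 0.4}
    - {"tx": -0.2, "ty": 0.5, "tz": -24, "turn": 0, "hand": 0.4}

```text
clock: 9.3
eef_pos: [531.9, 200.7, 82.4]
orientation: [3.139, 0.001, -1.015]
ft_force: [0.2, -0.5, -4.3]
opening: 0.654
```

Free so far, with the foot about 15 mm into the well and no contact force. On to the floor.

Call:
play_rows:
  commands:
    - {"tx": 0, "ty": -0.3, "tz": -2, "turn": 0, "hand": 0.4}
    - {"tx": 0, "ty": -0.3, "tz": -4, "turn": 0, "hand": 0.4}
    - {"tx": 0, "ty": -0.3, "tz": -5, "turn": 0, "hand": 0.4}
    - {"tx": 0, "ty": -0.3, "tz": -6, "turn": 0, "hand": 0.4}
    - {"tx": 0, "ty": -0.3, "tz": -6, "turn": 0, "hand": 0.4}

```text
clock: 9.93
eef_pos: [532.0, 200.4, 77.2]
orientation: [3.139, 0.001, -1.015]
ft_force: [-2.6, 0.0, 1.9]
opening: 0.657
```

Call:
play_rows:
  commands:
    - {"tx": 0, "ty": 0, "tz": -1, "turn": 0, "hand": 0.4}
    - {"tx": 0, "ty": 0, "tz": -1.5, "turn": 0, "hand": 0.4}
    - {"tx": 0, "ty": 0, "tz": -1.5, "turn": 0, "hand": 0.4}

```text
clock: 10.3
eef_pos: [532.2, 200.4, 77.1]
orientation: [3.14, 0.001, -1.014]
ft_force: [-4.8, -0.7, 5.8]
opening: 0.662
```

The floor holds it: force rose by about 10 N with no further descent, and z = 77.1 mm against the 76–77 expected. Raising the grip to 90 N and starting to unscrew.

Call:
play_rows:
  commands:
    - {"tx": 0, "ty": 0, "tz": 0, "turn": 0, "hand": 0.4}
    - {"tx": 0, "ty": 0, "tz": 0, "turn": 0, "hand": 0.4}
    - {"tx": 0, "ty": 0, "tz": 0, "turn": 0.08, "hand": 0.4}
    - {"tx": 0, "ty": 0, "tz": 0, "turn": 0.16, "hand": 0.4}
    - {"tx": 0, "ty": 0, "tz": 0, "turn": 0.24, "hand": 0.4}
    - {"tx": 0, "ty": 0, "tz": 0, "turn": 0.32, "hand": 0.4}
    - {"tx": 0, "ty": 0, "tz": 0, "turn": 0.4, "hand": 0.4}
    - {"tx": 0, "ty": 0, "tz": 0, "turn": 0.4, "hand": 0.4}
  squeeze: 90

```text
clock: 11.3
eef_pos: [532.7, 200.5, 77.2]
orientation: [3.141, -0.0, -0.615]
ft_force: [-0.1, -0.3, 0.0]
opening: 0.653
```

```bash
python3 - <<'E'
from h import *
s=robot.state();print(s["clock"],s["eef_pos"],s["orientation"],s["opening"],s["ft_force"],s["ft_torque"],s["joint_positions"])
c,im=snap("wrist","pics/w7.png");cv2.imwrite("pics/w7c.png",im[150:400,160:480,::-1])
i5=cv2.imread("pics/wrist5.png");i7=cv2.imread("pics/w7.png")
for i in(i5,i7):  # cap bar in hand frame
    m=np.zeros(i.shape[:2],np.uint8);cv2.circle(m,(320,288),38,1,-1);g=i.max(2);ys,xs=np.where((m>0)&(g<75));print(len(xs),xs.mean(),ys.mean())
E
```

```text
11.3 [532.70357407 200.45866275  77.24996642] [ 3.14112635e+00 -1.78055208e-04 -6.15081810e-01] 0.6528119640347961 [-0.11856765 -0.29894622  0.04121316] [-0.20845665 -0.04302402  0.06569343] [ 7.12591501e-01 -4.08968787e-03 -2.41725742e-01  2.93287711e-04
 -1.33357001e+00  2.43053991e-01]
113 333.2654867256637 308.4513274336283
221 333.5882352941176 309.2443438914027
```

Call:
play_rows:
  commands:
    - {"tx": 0, "ty": 0, "tz": 0, "turn": 0.08, "hand": 0.4}
    - {"tx": 0, "ty": 0, "tz": 0, "turn": 0.16, "hand": 0.4}
    - {"tx": 0, "ty": 0, "tz": 0, "turn": 0.24, "hand": 0.4}

```text
clock: 11.72
eef_pos: [532.9, 200.7, 77.2]
orientation: [-3.141, -0.0, -0.375]
ft_force: [-0.5, 0.8, -0.1]
opening: 0.652
```

```bash
python3 - <<'E'
from h import *
s=robot.state();print(s["clock"],s["eef_pos"],s["orientation"],s["opening"],s["ft_force"],s["ft_torque"],s["effort"][5])
c,im=snap("wrist","pics/w8.png")
i5=cv2.imread("pics/w7.png");i7=cv2.imread("pics/w8.png")
cv2.imwrite("pics/cmp.png",np.hstack([cv2.resize(i[100:400,140:500],(400,333),interpolation=2) for i in(i5,i7)]))
E
```

```text
11.725 [532.88405922 200.67901806  77.24291793] [-3.14146387e+00 -3.93604458e-04 -3.75413262e-01] 0.6517285945748232 [-0.54875944  0.844316   -0.10098441] [ 0.17014762  0.21196838 -0.32737352] -0.530499592423439
```

View pics/cmp.png

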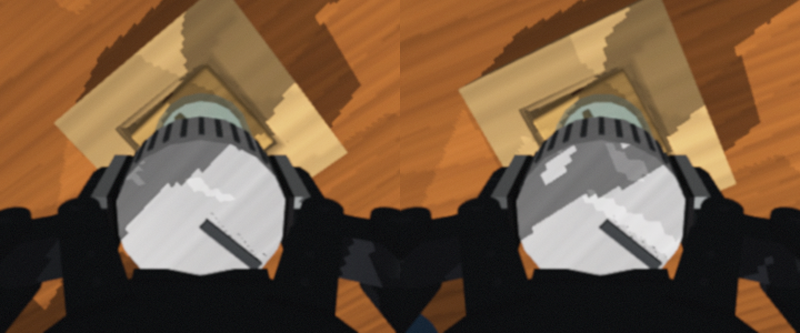

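The foot stays in the well, the bar turns with the gripper (no slip), and the turning moment reads about 0.33 N m. About 37° turned so far; continuing in stages and watching the torque.

Call:
play_rows:
  commands:
    - {"tx": 0, "ty": 0, "tz": 0, "turn": 0.08, "hand": 0.4}
    - {"tx": 0, "ty": 0, "tz": 0, "turn": 0.16, "hand": 0.4}
    - {"tx": 0, "ty": 0, "tz": 0, "turn": 0.24, "hand": 0.4}
    - {"tx": 0, "ty": 0, "tz": 0, "turn": 0.32, "hand": 0.4}

```text
clock: 12.28
eef_pos: [533.4, 201.1, 78.0]
orientation: [-3.141, -0.002, -0.052]
ft_force: [-1.3, 0.5, 6.1]
opening: 0.656
```

```bash
python3 -c "
from h import *
s=robot.state();print(s['orientation'][2],s['eef_pos'],s['ft_force'],s['ft_torque'],s['effort'][5])"
```

```text
-0.05193460783386361 [533.38830002 201.14051615  78.00547958] [-1.3178236   0.50254225  6.14265925] [ 0.03546958  0.39351269 -0.17658377] -0.6696103513240814
```

Call:
play_rows:
  commands:
    - {"tx": 0, "ty": 0, "tz": 0, "turn": 0.08, "hand": 0.4}
    - {"tx": 0, "ty": 0, "tz": 0, "turn": 0.16, "hand": 0.4}

```text
clock: 12.52
eef_pos: [533.9, 201.6, 79.6]
orientation: [-3.14, -0.004, 0.109]
ft_force: [-4.1, -0.3, 5.9]
opening: 0.651
```

```bash
python3 -c "
from h import *
s=robot.state();print(s['orientation'][2],s['eef_pos'],s['ft_force'],s['ft_torque'],s['effort'][5])"
```

```text
0.10852996723761699 [533.86731612 201.60854661  79.56404455] [-4.10810123 -0.30370623  5.94295577] [ 0.13648103  1.23559911 -0.07132605] -0.74662696570158
```

The torque has fallen to about 0.07 N m and the cap is springing up, so the thread has let go. A little more turn towards the best lifting angle, recentring at the same time.

Call:
play_rows:
  commands:
    - {"tx": -0.7, "ty": -0.6, "tz": 0.3, "turn": 0.07, "hand": 0.4}
    - {"tx": -1.2, "ty": -1, "tz": 0.3, "turn": 0.14, "hand": 0.4}
    - {"tx": -1.2, "ty": -1, "tz": 0.3, "turn": 0.14, "hand": 0.4}

```text
clock: 12.9
eef_pos: [533.0, 200.8, 80.1]
orientation: [-3.14, -0.005, 0.246]
ft_force: [0.0, 0.7, 1.0]
opening: 0.657
```

```bash
python3 -c "
from h import *
s=robot.state();print(s['orientation'],s['eef_pos'],s['ft_force'],s['ft_torque'],s['effort'][5])"
```

```text
[-3.13965043 -0.00462499  0.24619187] [532.96367554 200.77297787  80.09183814] [0.02811576 0.69333565 1.00608691] [ 0.07065919 -0.01705203 -0.00447856] 0.37777972407639027
```

Torque is about 0, the cap has risen 3 mm, and the total turn is 72°. Raising slowly while checking the force.

Call:
play_rows:
  commands:
    - {"tx": 0, "ty": 0, "tz": 1.5, "turn": 0, "hand": 0.4}
    - {"tx": 0, "ty": 0, "tz": 3, "turn": 0, "hand": 0.4}
    - {"tx": 0, "ty": 0, "tz": 4.5, "turn": 0, "hand": 0.4}
    - {"tx": 0, "ty": 0, "tz": 6, "turn": 0, "hand": 0.4}
    - {"tx": 0, "ty": 0, "tz": 8, "turn": 0, "hand": 0.4}

```text
clock: 13.52
eef_pos: [532.9, 200.8, 88.2]
orientation: [-3.14, -0.005, 0.246]
ft_force: [-0.8, -0.2, -0.7]
opening: 0.653
```

Only the cap's weight is in the hand. Raising to about 45 mm above the closed position, which puts the rim about 20 mm above the seal.

Call:
play_rows:
  commands:
    - {"tx": 0, "ty": 0, "tz": 6, "turn": 0, "hand": 0.4}
    - {"tx": 0, "ty": 0, "tz": 13, "turn": 0, "hand": 0.4}
    - {"tx": 0, "ty": 0, "tz": 20, "turn": 0, "hand": 0.4}
    - {"tx": 0, "ty": 0, "tz": 27, "turn": 0, "hand": 0.4}
    - {"tx": 0, "ty": 0, "tz": 32, "turn": 0, "hand": 0.4}
    - {"tx": 0, "ty": 0, "tz": 35, "turn": 0, "hand": 0.4}
    - {"tx": 0, "ty": 0, "tz": 35, "turn": 0, "hand": 0.4}
    - {"tx": 0, "ty": 0, "tz": 35, "turn": 0, "hand": 0.4}

```text
clock: 14.52
eef_pos: [532.8, 200.7, 122.8]
orientation: [-3.14, -0.004, 0.246]
ft_force: [-0.2, -0.5, 0.1]
opening: 0.653
```

```bash
python3 - <<'E'
from h import *
s=robot.state();print(s["clock"],s["eef_pos"],s["orientation"],s["opening"],s["ft_force"],s["ft_torque"])
t=[]
for n in("scene","side","wrist"):
    c,im=snap(n,f"pics/{n}9.png");u=proj(c,[[532,200,75]])[0].astype(int)
    if n=="wrist":t.append(cv2.resize(im[60:400,120:520,::-1],(353,300),interpolation=2))
    else:t.append(cv2.resize(im[u[1]-55:u[1]+45,u[0]-36:u[0]+36,::-1],(216,300),interpolation=2))
cv2.imwrite("pics/final.png",np.hstack(t))
E
```

```text
14.525 [532.79682386 200.69939002 122.82904238] [-3.13975172 -0.00400982  0.24596873] 0.6533176653812487 [-0.15276831 -0.45644007  0.06502728] [ 0.01347319 -0.06953077  0.01112563]
```

View pics/final.png

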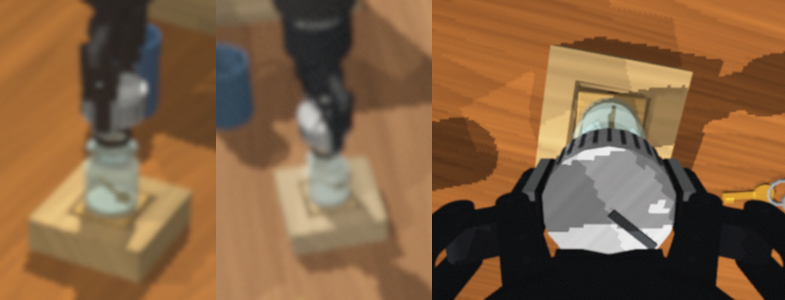

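The jar stands upright in the well with its neck and dark seal ring open to view. The cap is held level above it, and the bar has not moved in the hand. Handing in.

```bash
python3 -c "
from h import *
print(robot.finish_job(),robot.state()['clock'])"
```

```text
the job is handed in; nothing more can be done
the job is handed in; nothing more can be done
```

The job is handed in, at about 14.7 s of the 48 s allowed. The jar is standing in the brace block's well, unscrewed and open. The gripper holds the cap level above it, its rim about 20 mm clear of the seal.

- **Placing:** I lifted the jar closed by its cap, turned it -41°, and lowered it into the well. The floor pushed back about 10 N with no further descent, at the height expected for a fully home foot (77.1 mm against 76–77 mm).
- **Unscrewing:** I turned the cap 72° anticlockwise. The moment was about 0.33 N m while tight and fell to about 0 when the thread let go. The foot stayed in the well and the cap did not slip in the hand.
- **Lifting:** the cap came straight up with under 1 N of force, about its own weight. The last picture shows the jar upright in the well with its mouth open and the cap level above it.

**What disagreed:**
- Two foot-yaw readings differed by about 2°, within the well's 4° of play.
- The gripper drifted up to 2 mm sideways during the turn; I brought most of it back before lifting, leaving about 1 mm.
- I did not recheck every other object at the end. The keys and mug were in the last picture, and I saw no sign of touching anything else.

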